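# Clamp the seal blank with the reversible ratchet

## Task

The ratchet of the seal clamp is still set to loosen: flip its direction lever over to tighten, then swing the handle all the way back (anticlockwise) to feel that it freewheels without moving the jaw. Then work the handle clockwise until the jaw presses the stone blank in the clamp firmly against the stop block, stopping before the brittle stone chips, and let go. Never wind the jaw open, and leave everything else on the bench where it is.

Things in the scene. Friction and masses are not known exactly. Their poses are not given: they have to be found in the camera images.
- clamp_bed: the seal carver's clamp: a dark steel bed plate 110 x 235 x 18 mm, screwed down. Origin on the table, on the upright axis of the ratchet head; its y axis points along the plate to the jaws (plate from y = -60 to +175 mm), z up.
- head_top (a point): centre of the flat top of the round steel ratchet head, on its axis: 94 mm across, 48 mm above the table. The handle's arm (22 mm wide, top also 48 mm above the table) leaves it towards -y of the bed. The head drives a braked pinion: the jaw goes 8 mm a radian towards +y when driven clockwise seen from above, and stays where it is left.
- handle (a joint): swing of the ratchet handle about the head's axis, rad: 0 = arm along -y of the bed, + = clockwise seen from above (tightening; knob goes to -x of the bed). Stops at -0.65 and +0.65, so more than one stroke may be needed. At each change of direction up to 0.31 rad is lost until a tooth catches.
- knob_top (a point): centre of the top of the handle's upright wooden knob: cylinder 20 mm across, 120 mm from the head's axis, top 93 mm above the table, free from 52 mm up. Push needed there: freewheeling 0.5 to 2.5 N; turning the unloaded pinion 4.6 N; on the stone 6.2 N (25 N jaw force), 10 N (80 N, well clamped), 14.5 N (150 N, it chips). From first squeeze to chipping is only about 0.16 rad.
- lever (a joint): the ratchet's direction lever, rad: -0.4 = loosen (drives anticlockwise strokes; so at the start), +0.4 = tighten (drives clockwise strokes, freewheels anticlockwise). + is clockwise seen from above. An over-centre spring throws it to either end; about 1.8 N at the tab moves it. Where the pawl rests on a tooth the lever stands at only about 0.17 until the handle moves on; so it does in the clicks of freewheeling.
- lever_tab (a point): centre of the top of the lever's upright steel thumb tab, 14 mm along the handle by 10 mm across, from 52 to 82 mm above the table. The lever (flat bar, top 55 mm up) pivots on the head 38 mm from the axis, opposite the handle; the tab is 40 mm from the pivot and swings 15 mm to either side of the head's centre. Looking out along the handle it leans left at the start and must lean right.
- jaw: the moving steel jaw, 44 mm wide, 22 mm deep, top 50 mm above the table. Origin at the foot of its clamping face, which looks to +y of the bed; starts 75 mm from the head's axis.
- stop_block: the fixed steel block at the far end of the bed, 44 mm wide, 24 mm deep, top 54 mm above the table. Origin at the foot of its clamping face, which looks to -y of the bed (its y axis is the bed's). Its place on the bed differs from time to time: the jaw must travel 7 to 16 mm.
- stone: the stone seal blank to be clamped, 30 x 30 x 50 mm, standing loose on the bed between jaw and stop block. Origin at the centre of its underside. It is brittle: it chips at 150 N of jaw force.
- spare_stone: spare seal blank of pale stone, 26 x 26 x 45 mm, standing beside the clamp; origin at the centre of its underside. Leave alone.
- paste_tin: low round brass tin with a pale lid, 48 mm across, 22 mm high, beside the clamp; origin under its centre. Leave alone.
- graver: engraving tool lying near the clamp on the robot's side: wooden handle 22 mm thick and 88 mm long, steel blade 90 mm long; origin on the table where handle meets blade. Leave alone.
- file: flat steel file with a black round handle, 265 mm long, lying to the robot's right; origin on the table where handle meets blade. Leave alone.
- glue_bottle: small white bottle, 36 mm across, 85 mm high, at the robot's left; origin under its centre. Leave alone.
- gift_box: cardboard box 75 x 75 x 70 mm at the robot's left; origin under its centre. Leave alone.
Not all that is in view belongs to the job. What is meant by the stone is not purple, and is the larger of those in its own colour.

How it is judged:
By the outcome, as a careful person would: the job done as asked, in the order asked, and still so for the second after the job is handed in, with the robot touching nothing.
It also fails if it takes over 72 s, if anything falls off the work surface, if the arm or the gripper's body presses on something with over 40 N, if the wrist force passes 120 N, or if a joint passes its speed limit or range.

## Robot

A 6-joint arm with a two-finger parallel gripper is mounted at the origin on the work surface. World frame = base frame: x ahead of the robot, y to its left, z up, the work surface at z = 0. Lengths are in m, angles in rad, forces in N, time in s.
With the tool pointing down it reaches from about 0.3 to 0.775 m from the base axis. Payload 14.6 kg.
Tool frame: the origin (TCP) lies at the very end of the fingers, on their centre line; the grasp point (between the pads) lies ctrl.tcp_to_grasp behind it (ctrl.tcp_to_grasp is the distance from the TCP to the grasp point, in m); x points along the fingers, y is the direction in which the jaws open and shut, and the axes are right-handed (so a half turn about x gives the same grasp; the last joint's range is limited). The gripper opens to 94 mm and grips with 3 to 60 N. Pads are 16 mm wide; open, the fingers measure 119 mm over their backs; the gripper's body (75 mm by 177 mm) begins 78 mm behind the grasp point.
Start: joints at [-1.338, 0.3, 1.521, -0, 1.321, -0.067], TCP at [0.162, -0.525, 0.205] pointing down, gripper open.
Joint ranges: [-3.03, 3.03], [-0.79, 2.21], [0.23, 2.52], [-1.04, 4.18], [0, 3.07], [-2.55, 2.55]. Speed limits (rad/s): [2.22, 2.22, 2.57, 3.14, 3.14, 3.14].

## Interface

Orientations are given as [roll, pitch, yaw] about the fixed x, y, z axes, in that order (R = Rz(yaw) Ry(pitch) Rx(roll)).
In Python, from station import ctrl gives the robot as it stands.
- The arm moves only by the tool play_rows, never from a script. Its argument "increments" is a list that holds one entry, the list of rows, each a list of 5 numbers: the closure in counts, from 0 (fully open) to 255 (shut), then the shift along the tool's x, y, z in cm, then the turn about the tool's x in degrees. A call has 1 to 12 rows; each row shifts and turns the commanded pose from where the row before left it, along the tool's axes as they then stand; what a row does not reach is not made up. A row lasts 1/12 s, in which the tool goes at most 41.7 mm and 7.16 degrees, less where a joint would pass 70% of its speed; a pose out of reach is approached as far as the arm can. A call is refused whole if a number of a shift passes 4.17 or a number of a turn 7.16, either way. A call with a gripper value outside its range is refused whole. The fingers move at their own pace and stop on an object; "newtons" is the grip in N (left out, the last holds). Time passes only in rows, so rows that do not move let the fingers close. It gives the time, the measured TCP pose, the force and the opening at its end, in the units of the state.
- ctrl.get_obs(): the state, without advancing time (a new reading comes with each control period).
- ctrl.camera(name): name is "side" or "top" or "wrist"; returns the picture (400x640x3 uint8, red, green, blue); there is no depth.
- ctrl.calibration(name): a dict with "fx", "fy", "cx", "cy" (pixels), "rvec" (rotation vector, rad) and "tvec" (3), from world to camera coordinates, as OpenCV has them; the wrist camera has in their place "T_tool_cam" (4x4, takes a point from camera to tool coordinates, whose origin is the TCP and whose axes are the tool frame's). Camera axes: x right, y down, z forward; pixel columns grow to the right and rows downward; lengths in m; the calibration is good to about 2 mm. A picture is of the moment at which its call begins: read the wrist's pose just before it. calibration takes no time and is no camera call.
- ctrl.hand_in(): hands the job in, once; it reports no verdict.
The state is a dict: "time_s": time; "qpos": joint angles; "joint_vel": joint speeds; "tau": joint torques, N m; "ee_pos": TCP position; "eef_rot": TCP orientation; "force": force on the tool from outside, world axes, zero at the start; "moment": the same for the moment, N m; "grip_width": finger opening in m.
Only numpy, scipy, OpenCV 4.12 (cv2) and the standard library are available. Lean on these libraries where they do the work, as an engineer would, in place of code of your own. Each camera call takes 0.05 s, during which the arm holds its last target.

## Working session

There is one attempt and no reset: what is moved stays moved. The work goes in short steps, Python scripts to look and compute and a tool call to move; the robot and the scene stay as the last step left them, time stands still between calls to the robot, and variables do not carry over. Pictures are saved under pics/ and viewed, and the job is handed in when it is done.

Besides the shell and the picture viewer there is one more tool, called after "Emit:" as name([rows], argument=value, ...), one row to a line, values as JSON. play_rows: Moves the arm, as the interface text tells. Its arguments: {"type":"object","properties":{"increments":{"type":"array"},"newtons":{"type":"number"}},"required":["increments"]}

```bash
mkdir -p pics; ls
python3 - <<'E'
from station import ctrl
import cv2
o=ctrl.get_obs()
print(o, ctrl.tcp_to_grasp)
for n in ("top","side","wrist"):
    im=ctrl.camera(n); cv2.imwrite(f"pics/{n}0.png",im[:,:,::-1]); print(n,ctrl.calibration(n))
E
```

```text
pics
{'time_s': 0.0, 'qpos': array([-1.33757986e+00,  3.00466412e-01,  1.52159128e+00, -2.46360722e-05,
        1.32070005e+00, -6.66009309e-02]), 'joint_vel': array([ 0.00071558, -0.00031131,  0.00033227,  0.00129071, -0.00171721,
        0.00063223]), 'tau': array([ 2.47311807e-03, -5.31799042e+01, -3.52732766e+01,  7.09143095e-02,
        2.44248554e-02, -2.98726172e-05]), 'ee_pos': array([ 0.16236865, -0.52520651,  0.20488459]), 'eef_rot': array([-1.61691893,  1.56963099,  1.82449722]), 'force': array([ 0.06595982, -0.1766588 , -0.35055567]), 'moment': array([ 0.04174283, -0.02856321, -0.02200517]), 'grip_width': 0.09411861785722221} 0.0188
top {'fx': 497.7135158028051, 'fy': 497.7135158028051, 'cx': 310.7670425117407, 'cy': 199.19115606440872, 'rvec': array([ 2.13244707, -2.14863765,  0.13249985]), 'tvec': array([0.05101356, 0.56824165, 1.32385808])}
side {'fx': 409.35056943633003, 'fy': 409.35056943633003, 'cx': 316.48694589554293, 'cy': 197.17466100320735, 'rvec': array([ 1.08014253, -2.46549777,  0.98202812]), 'tvec': array([0.42337711, 0.33470082, 0.79519077])}
wrist {'fx': 342.66536634893083, 'fy': 342.66536634893083, 'cx': 322.290806218812, 'cy': 198.5154611890876, 'T_tool_cam': array([[ 8.94551084e-04, -2.74485570e-01,  9.61590803e-01,
        -1.81093756e-01],
       [ 9.99999422e-01, -3.27709539e-04, -1.02382646e-03,
         8.52275202e-04],
       [ 5.96148067e-04,  9.61591163e-01,  2.74485118e-01,
        -8.03750516e-02],
       [ 0.00000000e+00,  0.00000000e+00,  0.00000000e+00,
         1.00000000e+00]])}
```

View pics/top0.png

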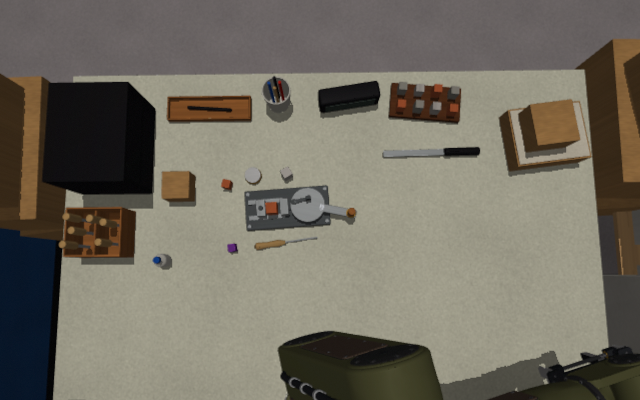

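View pics/side0.png

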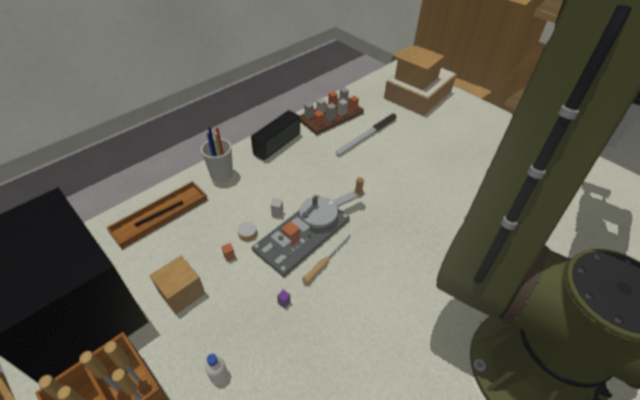

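Run:
```python
import cv2
im=cv2.imread('pics/top0.png'); c=im[130:330,240:440]; cv2.imwrite('pics/top0c.png',cv2.resize(c,(600,600),interpolation=cv2.INTER_CUBIC))
```

```text
(no output)
```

View pics/top0c.png

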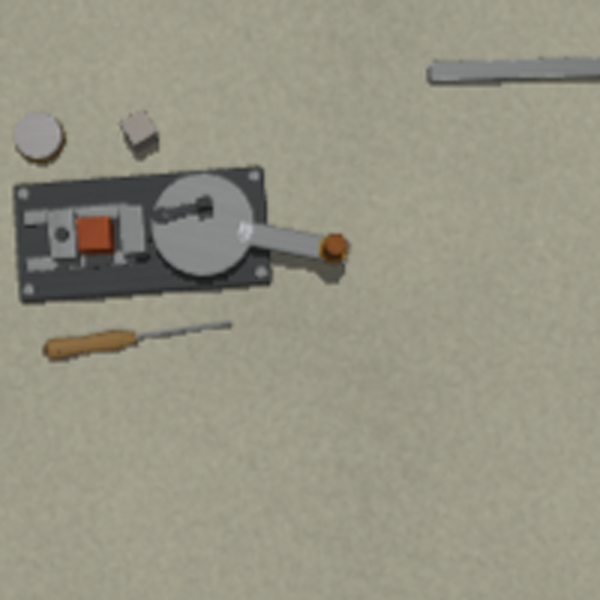

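View pics/wrist0.png

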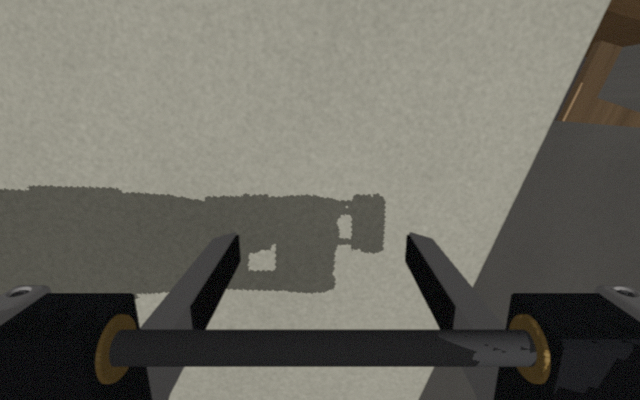

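The stone is the orange-red block in the jaws at top px (271,208). The things that could be taken for it are:
- a small red block at (227,184)
- a purple block at (232,248)
- the pale spare stone at (286,173)
- the rack pieces around (430,100)

The lever tab is the dark block at about (308,199), leaning towards the far side (+x). The knob is at (351,212). Next I'll measure positions.

```bash
cat > h.py <<'E'
from station import ctrl
import cv2, numpy as np
from scipy.spatial.transform import Rotation as Ro
def R(o): return Ro.from_euler('xyz',o['eef_rot']).as_matrix()
def cam(n,o=None):
    c=ctrl.calibration(n); K=np.array([[c['fx'],0,c['cx']],[0,c['fy'],c['cy']],[0,0,1]])
    if n=='wrist':
        T=np.eye(4); T[:3,:3]=R(o); T[:3,3]=o['ee_pos']; T=T@c['T_tool_cam']; return K,T[:3,:3],T[:3,3]
    Rc=cv2.Rodrigues(c['rvec'])[0]; return K,Rc.T,-Rc.T@c['tvec']
def ray(n,uv,z,o=None):
    K,Rw,C=cam(n,o); d=Rw@np.linalg.inv(K)@np.array([uv[0],uv[1],1]); return C+d*(z-C[2])/d[2]
def proj(n,p,o=None):
    K,Rw,C=cam(n,o); q=K@(Rw.T@(np.array(p)-C)); return q[:2]/q[2]
def t2(uv): return (240+uv[0]/3,130+uv[1]/3)
E
python3 - <<'E'
from h import *
o=ctrl.get_obs(); print(R(o).round(3))
for k,uv,z in [("knob",(334,246),.093),("head",(203,226),.048),("tab",(205,207),.082),("pivot",(160,214),.055)]+[("c",p,.018) for p in [(15,185),(262,168),(270,281),(22,301)]]+[("screw",p,.018) for p in [(23,193),(255,175),(262,272),(29,290)]]:
    print(k,ray("top",t2(uv),z).round(4))
E
```

```text
[[-0.     0.295 -0.955]
 [ 0.001 -0.955 -0.295]
 [-1.    -0.001 -0.   ]]
knob [ 0.5263 -0.0603  0.093 ]
head [0.5507 0.0551 0.048 ]
tab [0.5633 0.0525 0.082 ]
pivot [0.5611 0.0938 0.055 ]
c [0.5947 0.2311 0.018 ]
c [6.086e-01 5.000e-04 1.800e-02]
c [ 0.503  -0.0057  0.018 ]
c [0.4863 0.2233 0.018 ]
screw [0.5871 0.2235 0.018 ]
screw [0.6021 0.0071 0.018 ]
screw [0.5113 0.0016 0.018 ]
screw [0.4964 0.2169 0.018 ]
```

Emit:
play_rows([
  [[0,0,0,0,-6.7],[0,0,0,0,-6.7],[0,0,0,0,-6.7],[0,0,0,0,-6.7],[0,0,0,0,-6.7],[0,0,0,0,-6.7],[0,0,0,0,-6.7],[0,0,0,0,-6.7],[0,0,0,0,-6.7]],
])

```text
time_s: 0.9
ee_pos: [0.1624, -0.5253, 0.2052]
eef_rot: [-2.591, 1.57, 1.908]
force: [-0.2, 0.6, 0.0]
grip_width: 0.0938
```

Emit:
play_rows([
  [[255,0,1.6,-3.8,0],[255,0,1.6,-3.8,0],[255,0,1.6,-3.8,0],[255,0,1.6,-3.8,0],[255,0,1.6,-3.8,0],[255,0,1.6,-3.8,0],[255,0,1.6,-3.8,0],[255,0,1.6,-3.8,0]],
])

```text
time_s: 1.57
ee_pos: [0.3539, -0.2546, 0.2055]
eef_rot: [1.245, 1.571, -0.545]
force: [1.1, 0.0, 0.6]
grip_width: 0.0442
```

Emit:
play_rows([
  [[255,0,1.6,-3.8,0],[255,0,1.6,-3.8,0],[255,0,1.6,-3.8,0],[255,0,1.6,-3.8,0],[255,0,1.6,-3.8,0],[255,0,1.6,-3.8,0],[255,0,1.0,-3.8,0],[255,0,0,-2,0],[255,0,0,0,0],[255,0,0,0,0]],
])

```text
time_s: 2.4
ee_pos: [0.5187, 0.0005, 0.205]
eef_rot: [-1.273, 1.57, -3.061]
force: [-0.7, -0.8, -0.1]
grip_width: 0.0008
```

Run:
```python
from h import *
import pickle
o=ctrl.get_obs(); im=ctrl.camera('wrist'); cv2.imwrite('pics/w1.png',im[:,:,::-1]); pickle.dump(o,open('o1.pkl','wb'))
print(o['ee_pos'],R(o).round(3),o['force'],o['grip_width'],o['qpos'])
```

```text
[5.18708864e-01 4.83735028e-04 2.05044430e-01] [[-0.001  0.977 -0.215]
 [-0.    -0.215 -0.977]
 [-1.    -0.001  0.   ]] [-0.7487112  -0.793586   -0.10014225] 0.0007532434015672232 [-6.96216697e-02  2.31033349e-01  1.60897629e+00 -1.27334374e-04
  1.30239287e+00  1.46980979e-01]
```

View pics/w1.png

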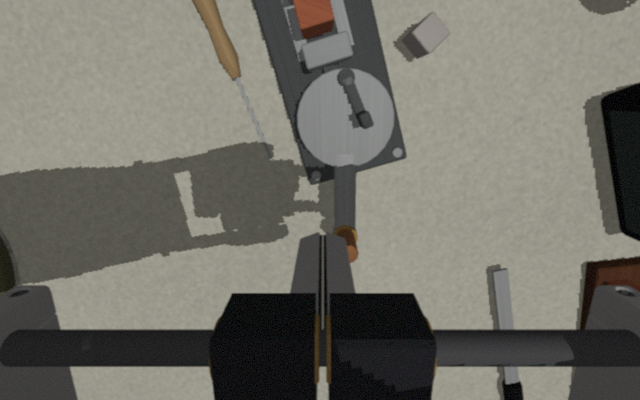

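The wrist view shows the head at about (346,117), the lever pivot at about (346,77), the tab at about (364,119) and the knob at about (348,245), partly behind the finger.

Run:
```python
from h import *
im=cv2.imread('pics/w1.png'); c=im[0:160,260:440]; cv2.imwrite('pics/w1c.png',cv2.resize(c,(675,600),interpolation=cv2.INTER_CUBIC))
```

```text
(no output)
```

View pics/w1c.png

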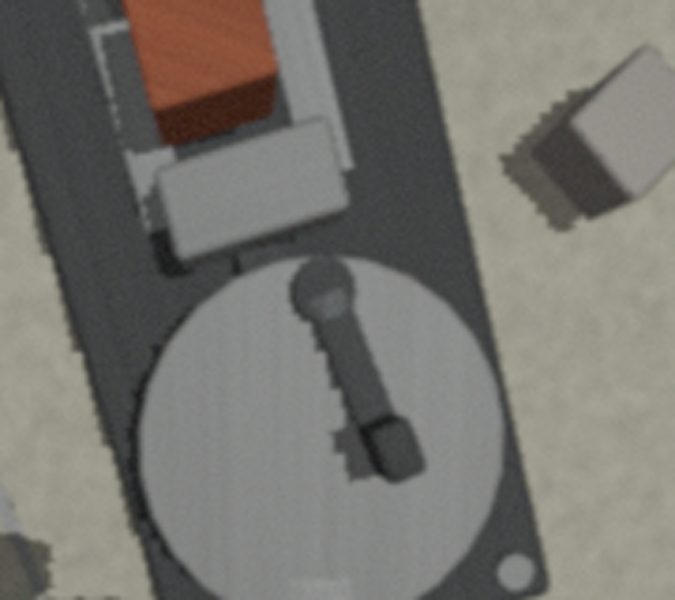

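Run:
```python
from h import *
import pickle
o=pickle.load(open('o1.pkl','rb'))
f=lambda u,v:(260+u/3.75,v/3.75)
for k,uv,z in [("head",(345.4,117.2),.048),("headL",f(138,440),.048),("headR",f(503,440),.048),("headT",(345.4,68),.048),("headB",(345.4,166.5),.048),("tab",f(403,446),.082),("pivot",f(322,288),.057),("jawfront",f(172,258),.05),("jaw",f(350,205),.05),("jaw",f(158,180),.05),("jaw",f(330,118),.05),("knob",(352,252),.093),("knob",(348,233),.093)]: print(k,ray('wrist',uv,z,o).round(4))
```

```text
head [0.5547 0.0585 0.048 ]
headL [0.509  0.0685 0.048 ]
headR [0.6004 0.0483 0.048 ]
headT [0.5634 0.102  0.048 ]
headB [0.5452 0.0115 0.048 ]
tab [0.5712 0.055  0.082 ]
pivot [0.5616 0.094  0.057 ]
jawfront [0.5276 0.1091 0.05  ]
jaw [0.5726 0.1115 0.05  ]
jaw [0.5283 0.127  0.05  ]
jaw [0.5716 0.1315 0.05  ]
knob [ 0.5341 -0.06    0.093 ]
knob [ 0.5342 -0.0406  0.093 ]
```

Emit:
play_rows([
  [[255,0,3.3,-3.1,0],[255,0,3.4,-3.2,0],[255,3.5,0,0,0],[255,3.5,0,0,0],[255,3.5,0,0,0],[255,2.0,0,0,0],[255,1.3,0,0,0],[255,0,0,0,0],[255,0,0,0,0],[255,0,0,0,0]],
])

```text
time_s: 3.28
ee_pos: [0.591, 0.0416, 0.0688]
eef_rot: [1.762, 1.569, -0.028]
force: [-0.2, 0.7, 0.5]
grip_width: 0.0006
```

Run:
```python
from h import *
import pickle
o=ctrl.get_obs(); im=ctrl.camera('wrist'); cv2.imwrite('pics/w2.png',im[:,:,::-1])
print(o['ee_pos'],o['force'])
print(proj('wrist',o['ee_pos'],o))
im=ctrl.camera('side');cv2.imwrite('pics/s2.png',cv2.resize(im[160:300,220:420,::-1],(800,560),interpolation=cv2.INTER_CUBIC))
```

```text
[0.59100509 0.04155531 0.06884965] [-0.16798058  0.68558973  0.48800118]
[321.32276598 245.51632572]
```

View pics/w2.png

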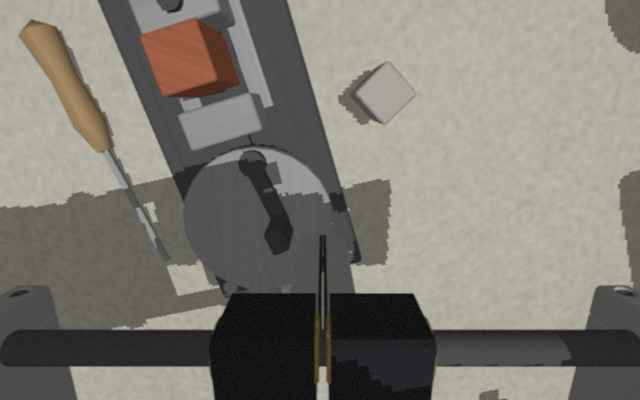

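View pics/s2.png

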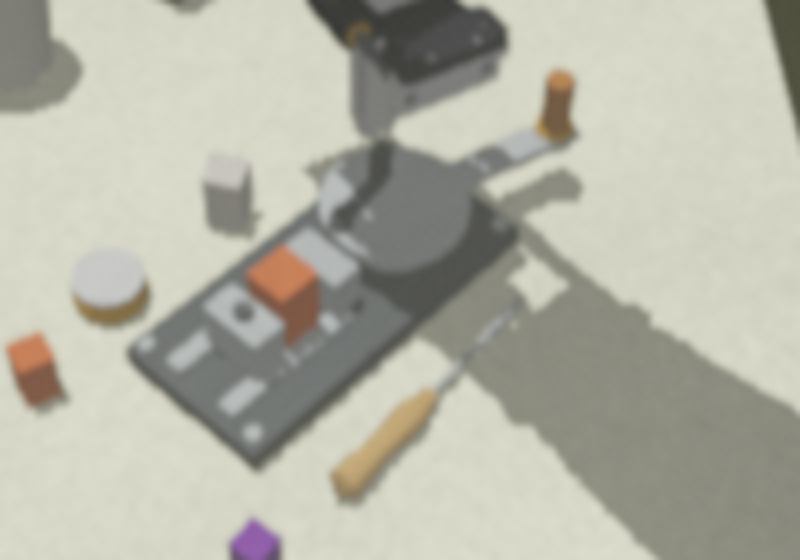

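The picture shows the tab at about (278,230), to the left of the fingers at (321,245). I need to go about 9 mm further along −z so the fingers line up with it.

Emit:
play_rows([
  [[255,0.6,0,-0.9,0],[255,0,0,0,0],[255,0,0,0,0]],
])

```text
time_s: 3.63
ee_pos: [0.5923, 0.0517, 0.0613]
eef_rot: [-1.412, 1.571, 3.083]
force: [-0.1, 0.0, 0.2]
grip_width: 0.0003
```

Run:
```python
from h import *
o=ctrl.get_obs(); im=ctrl.camera('wrist'); cv2.imwrite('pics/w3.png',cv2.convertScaleAbs(cv2.resize(im[130:280,200:400,::-1],(800,600),interpolation=cv2.INTER_CUBIC),alpha=1.8))
print(o['ee_pos'],o['force'],o['time_s'])
```

```text
[0.59230992 0.05169461 0.06129678] [-0.06606565  0.0071086   0.23495583] 3.6333
```

View pics/w3.png

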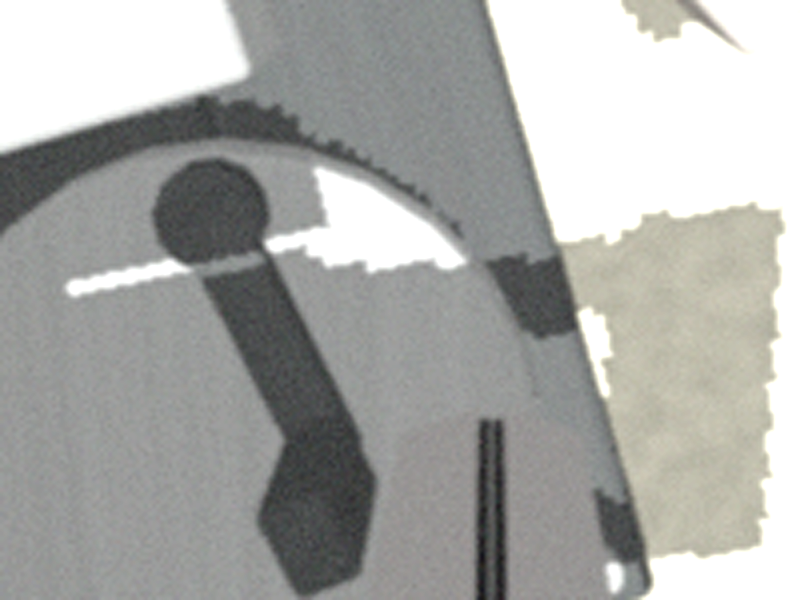

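Run:
```python
from h import *
o=ctrl.get_obs()
f=lambda u,v:(200+u/4,130+v/4)
for uv,z in [((312,540),.082),((260,520),.082),((375,485),.055),((212,213),.057)]:
    p=ray('wrist',f(*uv),z,o); print(p.round(4),(R(o).T@(p-o['ee_pos'])).round(4))
```

```text
[0.5702 0.0545 0.082 ] [-0.0206 -0.0223  0.0018]
[0.5644 0.0587 0.082 ] [-0.0206 -0.0288 -0.001 ]
[0.5749 0.0487 0.055 ] [ 0.0064 -0.0164  0.0065]
[0.563  0.0944 0.057 ] [ 0.0044 -0.0379 -0.0355]
```

Emit:
play_rows([
  [[255,0,-0.5,0,0],[255,0,-0.4,0,0],[255,0,-0.4,0,0],[255,0,0,0,0]],
])

```text
time_s: 4.02
ee_pos: [0.5789, 0.0541, 0.0616]
eef_rot: [-1.783, 1.57, 2.711]
force: [0.6, -0.7, 0.0]
grip_width: -0.0
```

Emit:
play_rows([
  [[255,0,-0.4,0,0],[255,0,-0.4,0,0],[255,0,-0.4,0,0],[255,0,0,0,0]],
])

```text
time_s: 4.35
ee_pos: [0.5672, 0.0568, 0.0614]
eef_rot: [-1.548, 1.57, 2.946]
force: [-0.5, 0.1, 0.2]
grip_width: 0.0006
```

Emit:
play_rows([
  [[255,0,-0.3,0,0],[255,0,-0.2,0,0],[255,0,0,0,0]],
])

```text
time_s: 4.6
ee_pos: [0.5627, 0.0577, 0.0614]
eef_rot: [-1.366, 1.57, 3.128]
force: [-0.8, -0.3, -0.5]
grip_width: 0.0004
```

Run:
```python
from h import *
o=ctrl.get_obs(); im=ctrl.camera('wrist'); cv2.imwrite('pics/w4.png',cv2.convertScaleAbs(cv2.resize(im[130:280,230:430,::-1],(800,600),interpolation=cv2.INTER_CUBIC),alpha=1.8))
print(o['ee_pos'],o['force'],o['time_s'])
```

```text
[0.56273374 0.05771843 0.06139248] [-0.84043323 -0.30907296 -0.47146641] 4.6
```

View pics/w4.png

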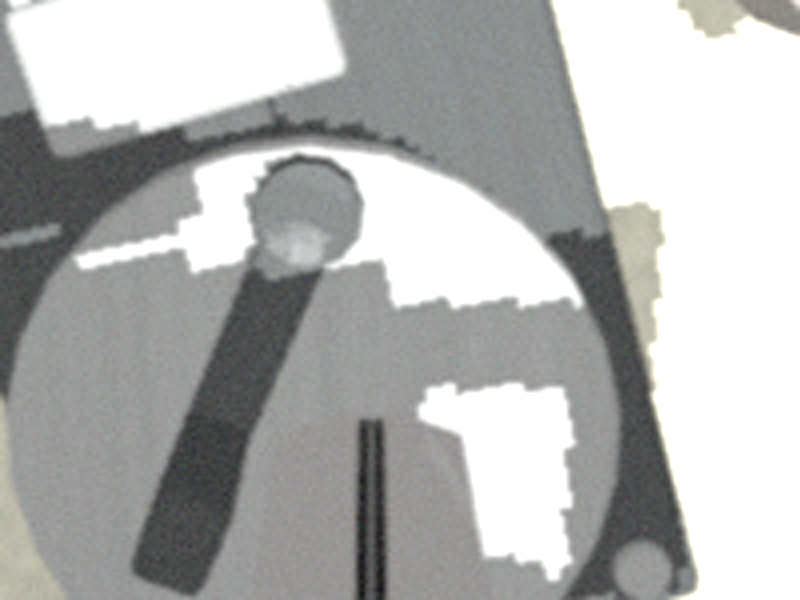

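The lever has been thrown to its far side: pivot at crop (305,210), tab at crop (170,560). The reading now shows almost no push. Next I'll raise the tool and look at the knob.

Emit:
play_rows([
  [[255,-3.5,0.3,0,0],[255,-3.5,0,0,0],[120,0,-0.4,3.1,0],[120,0,-0.4,3.1,0],[120,0,-0.4,3.1,0],[120,0,0,3.1,0],[120,0,0,0,0],[120,0,0,0,0],[120,0,0,0,0]],
])

```text
time_s: 5.4
ee_pos: [0.5276, -0.0612, 0.1315]
eef_rot: [2.492, 1.571, 0.702]
force: [0.4, 0.8, -0.0]
grip_width: 0.0436
```

Run:
```python
from h import *
o=ctrl.get_obs(); im=ctrl.camera('wrist'); cv2.imwrite('pics/w5.png',im[:,:,::-1])
print(o['ee_pos'],o['force'],o['time_s'],o['grip_width'])
m=cv2.inRange(cv2.cvtColor(im,cv2.COLOR_RGB2HSV),(5,130,60),(20,255,255))
n,l,s,c=cv2.connectedComponentsWithStats(m)
for i in range(1,n):
    if s[i,4]>40: print(s[i],c[i])
```

```text
[ 0.52761985 -0.06121004  0.13148916] [ 0.41181177  0.75384856 -0.0388746 ] 5.4 0.04359700120502375
[307 189  31  45 973] [322.33504625 210.57553957]
[214 315  20  69 502] [221.44422311 350.47011952]
[412 315  20  69 513] [423.15594542 351.1754386 ]
```

View pics/w5.png

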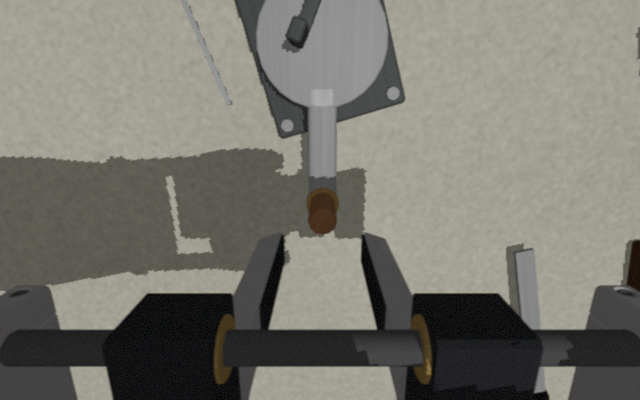

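Run:
```python
from h import *
o=ctrl.get_obs()
for uv,z in [((322,220),.093),((322,43),.048)]:
    p=ray('wrist',uv,z,o); print(p.round(4),(R(o).T@(p-o['ee_pos'])).round(4))
```

```text
[ 0.5284 -0.0591  0.093 ] [ 0.0384  0.0003 -0.0019]
[0.5538 0.0554 0.048 ] [ 0.0834  0.0004 -0.1191]
```

The fingers are centred on the knob to within 2 mm, with the tool's z axis pointing along the handle. I'll go down and grip lightly.

Emit:
play_rows([
  [[120,3.5,0,0,0],[120,2.5,0,-0.1,0],[120,1.1,0,0,0],[120,0,0,0,0]],
])

```text
time_s: 5.78
ee_pos: [0.5266, -0.0595, 0.0582]
eef_rot: [-1.543, 1.567, 2.952]
force: [-0.6, -0.2, 0.4]
grip_width: 0.0497
```

Emit:
play_rows([
  [[220,0,0,0,0],[220,0,0,0,0],[220,0,0,0,0],[220,0,0,0,0],[220,0,0,0,0]],
], newtons=8)

```text
time_s: 6.2
ee_pos: [0.528, -0.0605, 0.0612]
eef_rot: [1.607, 1.57, -0.183]
force: [-1.0, 0.2, 1.1]
grip_width: 0.0199
```

```bash
cat >> h.py <<'E'
AX=np.array([.5538,.0567])
def st():
    o=ctrl.get_obs(); p=o['ee_pos']; d=p[:2]-AX; ang=np.degrees(np.arctan2(d[1],d[0])); t=R(o)
    f=t.T@o['force']; zang=np.degrees(np.arctan2(t[1,2],t[0,2]))
    print('t',round(o['time_s'],2),'p',p.round(4),'r',round(np.hypot(*d),4),'ang',round(ang,2),'toolz ang',round(zang,2),'f_tool',f.round(2),'w',round(o['grip_width'],4))
E
python3 -c "
from h import *
st()"
```

```text
t 6.2 p [ 0.528  -0.0605  0.0612] r 0.1201 ang -102.41 toolz ang -102.52 f_tool [-1.07 -1.05  0.01] w 0.0199
```

Emit:
play_rows([
  [[220,0,0.63,-0.02,-3],[220,0,0.63,-0.02,-3],[220,0,0,0,0]],
])

```text
time_s: 6.45
ee_pos: [0.541, -0.0627, 0.0612]
eef_rot: [1.575, 1.569, -0.107]
force: [0.1, 1.0, 8.0]
grip_width: 0.0197
```

```bash
python3 -c "
from h import *
st()"
```

```text
t 6.45 p [ 0.541  -0.0627  0.0612] r 0.12 ang -96.1 toolz ang -96.39 f_tool [-7.99  0.05 -0.97] w 0.0197
```

Emit:
play_rows([
  [[220,0,0,0,0],[220,0,0,0,0]],
])

```text
time_s: 6.62
ee_pos: [0.5404, -0.0626, 0.0612]
eef_rot: [1.494, 1.569, -0.193]
force: [1.3, -0.1, 5.2]
grip_width: 0.0199
```

```bash
python3 -c "
from h import *
st()"
```

```text
t 6.62 p [ 0.5404 -0.0626  0.0612] r 0.1201 ang -96.4 toolz ang -96.64 f_tool [-5.2   1.31 -0.06] w 0.0199
```

Emit:
play_rows([
  [[220,-0.06,1.15,-0.055,-5.5],[220,0,1.15,-0.055,-5.5],[220,0,1.15,-0.055,-5.5],[220,0,0,0,0]],
])

```text
time_s: 6.95
ee_pos: [0.5754, -0.0614, 0.0612]
eef_rot: [1.278, 1.57, -0.116]
force: [-0.8, -0.3, 5.4]
grip_width: 0.0197
```

```bash
python3 -c "
from h import *
st()
im=ctrl.camera('wrist'); cv2.imwrite('pics/w6.png',im[:,:,::-1])"
```

```text
t 6.95 p [ 0.5754 -0.0614  0.0612] r 0.12 ang -79.61 toolz ang -79.85 f_tool [-5.41 -0.83  0.19] w 0.0197
```

View pics/w6.png

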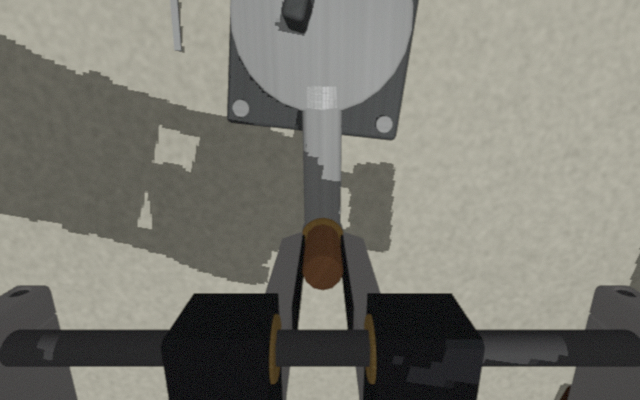

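Emit:
play_rows([
  [[220,-0.06,1.15,-0.055,-5.5],[220,0,1.15,-0.055,-5.5],[220,0,1.15,-0.055,-5.5],[220,0,1.15,-0.055,-5.5],[220,0,0,0,0]],
])

```text
time_s: 7.42
ee_pos: [0.6176, -0.0449, 0.0613]
eef_rot: [-0.163, 1.57, -1.175]
force: [1.7, -2.8, -0.6]
grip_width: 0.0197
```

```bash
python3 -c "
from h import *
st()"
```

```text
t 7.42 p [ 0.6176 -0.0449  0.0613] r 0.1199 ang -57.88 toolz ang -57.98 f_tool [ 0.63 -0.05  3.28] w 0.0197
```

Emit:
play_rows([
  [[220,0,0.63,-0.02,-3],[220,0,0.42,-0.01,-2],[220,0,0,0,0]],
])

```text
time_s: 7.67
ee_pos: [0.6255, -0.0394, 0.0614]
eef_rot: [-0.348, 1.57, -1.278]
force: [3.3, -2.6, -3.2]
grip_width: 0.0198
```

```bash
python3 -c "
from h import *
st()"
```

```text
t 7.67 p [ 0.6255 -0.0394  0.0614] r 0.1199 ang -53.29 toolz ang -53.27 f_tool [3.18 1.05 4.04] w 0.0198
```

Emit:
play_rows([
  [[220,0,0.31,0.05,-1.5],[220,0,0.31,0,-1.5],[220,0,0,0,0]],
])

```text
time_s: 7.92
ee_pos: [0.6308, -0.0354, 0.0614]
eef_rot: [-2.668, 1.57, 2.742]
force: [-1.5, 1.2, -3.7]
grip_width: 0.0198
```

```bash
python3 -c "
from h import *
st()"
```

```text
t 7.92 p [ 0.6308 -0.0354  0.0614] r 0.12 ang -50.11 toolz ang -50.01 f_tool [ 3.74 -0.38 -1.91] w 0.0198
```

Emit:
play_rows([
  [[220,0,0.31,0.02,-1.5],[220,0,0.21,0,-1],[220,0,0,0,0]],
])

```text
time_s: 8.17
ee_pos: [0.6334, -0.0329, 0.0612]
eef_rot: [-2.138, 1.565, -2.966]
force: [-17.0, -6.1, 3.7]
grip_width: 0.0206
```

```bash
python3 -c "
from h import *
st()"
```

```text
t 8.17 p [ 0.6334 -0.0329  0.0612] r 0.1199 ang -48.39 toolz ang -47.44 f_tool [ -3.64 -16.61  -7.  ] w 0.0206
```

The handle is at the −0.65 stop (angle −48.4°, reaction 16.6 N). It freewheeled all the way back with about 1 N of push. Next I'll check the jaw and estimate the gap.

Run:
```python
from h import *
for n in('top','side'):
    im=ctrl.camera(n); cv2.imwrite(f'pics/{n}7.png',im[:,:,::-1])
im=cv2.imread('pics/top7.png')[170:240,235:335]; im0=cv2.imread('pics/top0.png')[170:240,235:335]
cv2.imwrite('pics/top7c.png',cv2.resize(np.vstack([im0[:40+0+20],im[:60]]),None,fx=5,fy=5,interpolation=cv2.INTER_CUBIC))
im=cv2.imread('pics/w2.png')[0:160,90:290]; cv2.imwrite('pics/w2c.png',cv2.resize(im,(750,600),interpolation=cv2.INTER_CUBIC))
```

```text
(no output)
```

View pics/top7c.png

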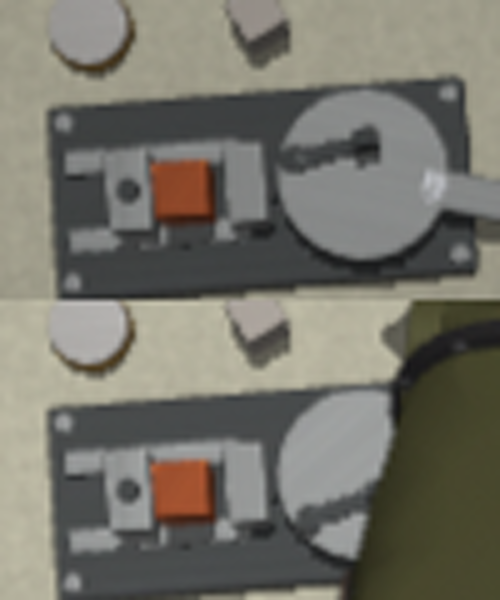

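View pics/w2c.png

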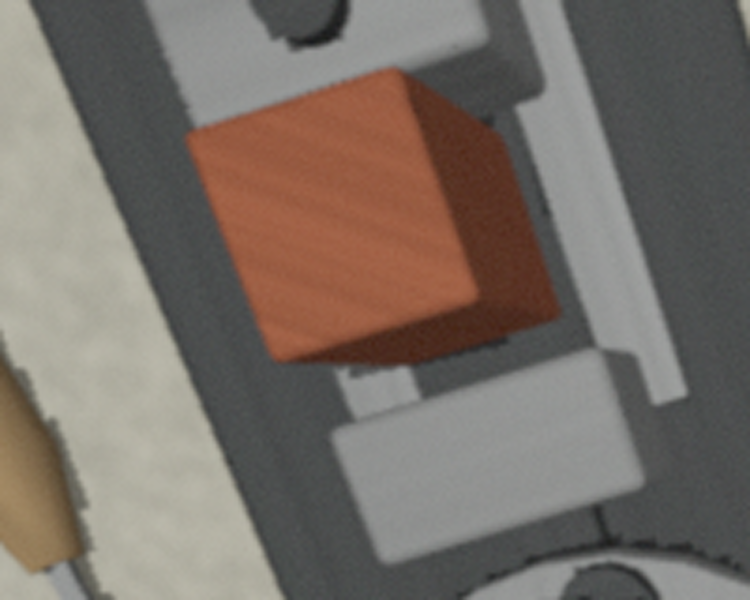

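Run:
```python
from h import *
from scipy.spatial.transform import Rotation as Ro
# w2 pose: ee .591,.0416,.0688 tool axes as before
o=dict(ee_pos=np.array([.59100509,.04155531,.06884965]),eef_rot=np.array([1.762,1.569,-.028]))
f=lambda u,v:(90+u/3.75,v/3.75)
yaw=np.radians(-48.5+37.24-... if False else 0) if False else None
a=np.radians(-48.5-37.24+90) # yaw of bed
ey=np.array([-np.sin(a),np.cos(a)]);print('yaw',a)
def by(uv,z): p=ray('wrist',f(*uv),z,o)[:2]-AX; return (p@ey).round(4),(p@[ey[1],-ey[0]]).round(4)
for k,uv,z in [('jaw',(333,435),.05),('jaw',(605,350),.05),('stoneN',(275,360),.068),('stoneN',(478,297),.068),('stoneF',(188,132),.068),('stoneF',(400,68),.068),('stop',(488,43),.054),('stop',(192,128),.054)]: print(k,by(uv,z))
```

```text
yaw 0.07435102613495828
jaw (np.float64(0.0737), np.float64(-0.0214))
jaw (np.float64(0.0733), np.float64(0.0222))
stoneN (np.float64(0.0837), np.float64(-0.0178))
stoneN (np.float64(0.0833), np.float64(0.0115))
stoneF (np.float64(0.113), np.float64(-0.0169))
stoneF (np.float64(0.112), np.float64(0.0123))
stop (np.float64(0.1156), np.float64(0.0214))
stop (np.float64(0.1175), np.float64(-0.0219))
```

The jaw hasn't moved between the start and now. The gap is about 43 mm for a 30 mm stone, so the travel is about 13 mm, or about 1.6 rad. That means a full first stroke and then a careful second one.

Emit:
play_rows([
  [[220,0,-0.21,0.03,1],[220,0,-0.42,-0.01,2],[220,0,-0.63,-0.02,3],[220,0,-1.15,-0.055,5.5],[220,0,0,0,0]],
], newtons=25)

```text
time_s: 8.68
ee_pos: [0.6148, -0.0467, 0.0613]
eef_rot: [-2.873, 1.569, 2.374]
force: [-0.2, 7.2, -7.7]
grip_width: 0.0197
```

```bash
python3 -c "
from h import *
st()"
```

```text
t 8.68 p [ 0.6148 -0.0467  0.0613] r 0.12 ang -59.46 toolz ang -59.35 f_tool [ 7.7   3.49 -6.33] w 0.0197
```

Emit:
play_rows([
  [[220,0,-1.15,-0.055,5.5],[220,0,-1.15,-0.055,5.5],[220,0,0,0,0]],
])

```text
time_s: 8.93
ee_pos: [0.5939, -0.0564, 0.0613]
eef_rot: [-2.8, 1.569, 2.255]
force: [0.2, 5.9, -9.2]
grip_width: 0.0192
```

```bash
python3 -c "
from h import *
st()"
```

```text
t 8.93 p [ 0.5939 -0.0564  0.0613] r 0.12 ang -70.46 toolz ang -70.37 f_tool [ 9.24  2.2  -5.43] w 0.0192
```

Emit:
play_rows([
  [[220,0.06,-1.15,-0.1,5.5],[220,0,-1.15,-0.06,5.5],[220,0,-1.15,-0.055,5.5],[220,0,0,0,0]],
])

```text
time_s: 9.27
ee_pos: [0.5606, -0.0631, 0.0613]
eef_rot: [2.675, 1.57, 1.16]
force: [1.9, 3.9, -6.4]
grip_width: 0.0196
```

```bash
python3 -c "
from h import *
st()"
```

```text
t 9.27 p [ 0.5606 -0.0631  0.0613] r 0.12 ang -86.76 toolz ang -86.78 f_tool [ 6.44  2.13 -3.75] w 0.0196
```

Emit:
play_rows([
  [[220,0,-1.15,-0.055,5.5],[220,0,-1.15,-0.055,5.5],[220,0,0,0,0]],
])

```text
time_s: 9.52
ee_pos: [0.5381, -0.0623, 0.0613]
eef_rot: [2.061, 1.57, 0.357]
force: [1.4, 3.5, -7.5]
grip_width: 0.0197
```

```bash
python3 -c "
from h import *
st()
im=ctrl.camera('wrist'); cv2.imwrite('pics/w8.png',im[:,:,::-1])"
```

```text
t 9.52 p [ 0.5381 -0.0623  0.0613] r 0.1201 ang -97.51 toolz ang -97.59 f_tool [ 7.52  0.89 -3.7 ] w 0.0197
```

View pics/w8.png

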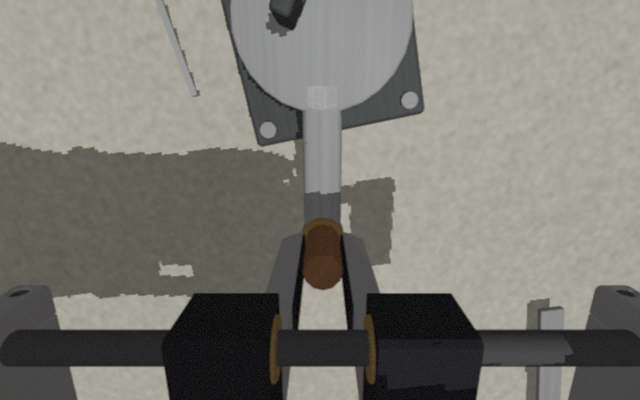

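Run:
```python
from h import *
a=ctrl.camera('top')[:,:,::-1]; b=ctrl.camera('side')[:,:,::-1]
a0=cv2.imread('pics/top7.png'); b0=cv2.imread('pics/side7.png')
c=lambda i:cv2.resize(i[170:240,235:335],(400,280),interpolation=cv2.INTER_CUBIC)
d=lambda i:cv2.resize(i[200:270,240:340],(400,280),interpolation=cv2.INTER_CUBIC)
cv2.imwrite('pics/cmp8.png',np.vstack([np.hstack([c(a0),c(a)]),np.hstack([d(b0),d(b)])]))
```

```text
(no output)
```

View pics/cmp8.png

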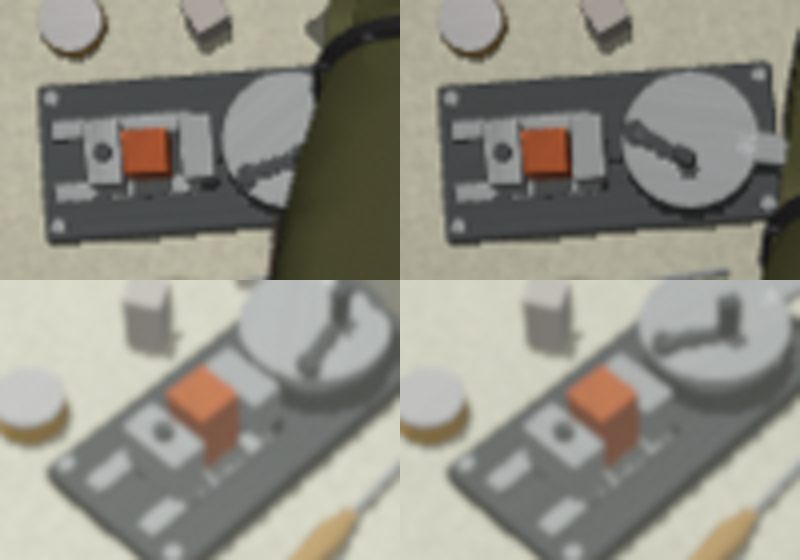

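The jaw is advancing towards the stone, by about 5 mm so far. I'll finish this stroke.

Emit:
play_rows([
  [[220,0.08,-0.84,-0.08,4],[220,0,-0.84,-0.06,4],[220,0,-0.84,-0.04,4]],
])

```text
time_s: 9.92
ee_pos: [0.5155, -0.057, 0.0612]
eef_rot: [1.304, 1.567, -0.607]
force: [2.8, -5.1, 2.7]
grip_width: 0.0192
```

```bash
python3 -c "
from h import *
st()"
```

```text
t 9.92 p [ 0.5155 -0.057   0.0612] r 0.12 ang -108.62 toolz ang -109.49 f_tool [-2.64  4.38  3.84] w 0.0192
```

Emit:
play_rows([
  [[220,0.04,-0.84,-0.03,4],[220,0,-0.84,-0.03,4]],
])

```text
time_s: 10.08
ee_pos: [0.5001, -0.0506, 0.0612]
eef_rot: [1.362, 1.567, -0.689]
force: [0.6, -8.3, 6.8]
grip_width: 0.0196
```

```bash
python3 -c "
from h import *
st()"
```

```text
t 10.08 p [ 0.5001 -0.0506  0.0612] r 0.12 ang -116.58 toolz ang -117.5 f_tool [-6.8   4.42  7.1 ] w 0.0196
```

Emit:
play_rows([
  [[220,-0.08,-0.52,0.06,2.5],[220,0,0,0,0],[220,0,0.5,0,-2.4],[220,0,1.15,-0.055,-5.5],[220,0,1.15,-0.055,-5.5],[220,0,1.15,-0.055,-5.5],[220,0,1.15,-0.055,-5.5]],
])

```text
time_s: 10.67
ee_pos: [0.5435, -0.0629, 0.0612]
eef_rot: [2.339, 1.57, 0.679]
force: [-4.5, 9.4, 6.0]
grip_width: 0.0193
```

```bash
python3 -c "
from h import *
st()"
```

```text
t 10.67 p [ 0.5435 -0.0629  0.0612] r 0.12 ang -94.93 toolz ang -95.1 f_tool [-5.98 -5.31 -9.  ] w 0.0193
```

Emit:
play_rows([
  [[220,-0.06,0.63,-0.06,-3],[220,0,0.63,-0.04,-3]],
])

```text
time_s: 10.83
ee_pos: [0.5556, -0.0632, 0.0612]
eef_rot: [-0.973, 1.57, -2.53]
force: [-1.0, -0.1, -0.8]
grip_width: 0.0193
```

Run:
```python
from h import *
st()
a=ctrl.camera('top')[:,:,::-1]; b=ctrl.camera('side')[:,:,::-1]
cv2.imwrite('pics/top9.png',a);cv2.imwrite('pics/side9.png',b)
c=lambda i:cv2.resize(i[170:240,235:335],(400,280),interpolation=cv2.INTER_CUBIC)
d=lambda i:cv2.resize(i[200:270,240:340],(400,280),interpolation=cv2.INTER_CUBIC)
cv2.imwrite('pics/cmp9.png',np.vstack([np.hstack([c(cv2.imread('pics/top7.png')),c(a)]),np.hstack([d(cv2.imread('pics/side7.png')),d(b)])]))
```

```text
t 10.83 p [ 0.5556 -0.0632  0.0612] r 0.1199 ang -89.12 toolz ang -89.2 f_tool [ 0.77 -1.    0.09] w 0.0193
```

View pics/cmp9.png

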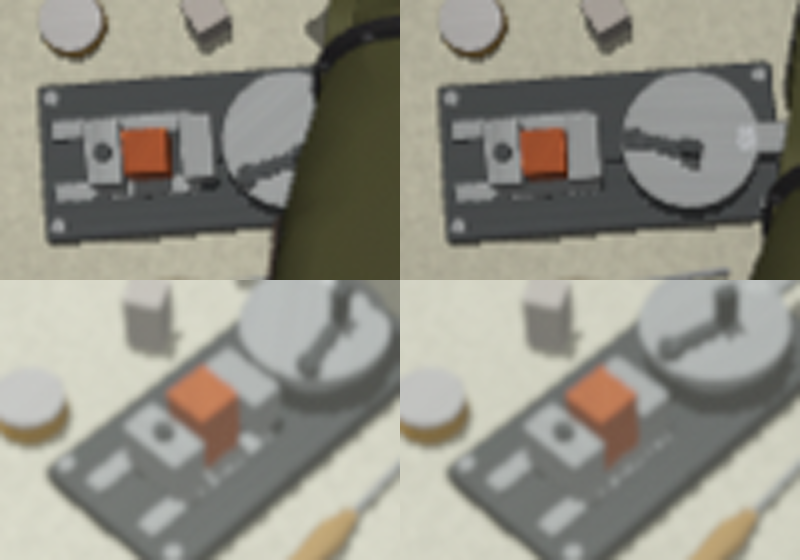

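The jaw has held at about 8 mm advanced, and the handle is freewheeling at 1 N. I'll go back further for the second stroke.

Emit:
play_rows([
  [[220,0,0.94,-0.05,-4.5],[220,0,0.94,-0.04,-4.5],[220,0,0.94,-0.04,-4.5],[220,0,0.94,-0.04,-4.5],[220,0,0.94,-0.04,-4.5],[220,0,0.94,-0.04,-4.5],[220,0,0.84,-0.03,-4],[220,0,0.42,-0.01,-2],[220,0,0,0,0]],
])

```text
time_s: 11.68
ee_pos: [0.6205, -0.0429, 0.0613]
eef_rot: [0.326, 1.57, -0.66]
force: [2.4, -3.1, 0.2]
grip_width: 0.0194
```

```bash
python3 -c "
from h import *
st()"
```

```text
t 11.68 p [ 0.6205 -0.0429  0.0613] r 0.1199 ang -56.18 toolz ang -56.48 f_tool [-0.21  0.29  3.92] w 0.0194
```

Emit:
play_rows([
  [[220,0,-0.63,0.03,3],[220,0,-0.63,-0.02,3],[220,0,-0.63,-0.02,3],[220,0,-0.63,-0.02,3],[220,0,-0.63,-0.02,3]],
])

```text
time_s: 12.1
ee_pos: [0.5917, -0.057, 0.0613]
eef_rot: [1.265, 1.57, 0.011]
force: [4.8, 1.5, -3.2]
grip_width: 0.0194
```

```bash
python3 -c "
from h import *
st()"
```

```text
t 12.1 p [ 0.5917 -0.057   0.0613] r 0.1199 ang -71.56 toolz ang -71.85 f_tool [3.17 5.01 0.05] w 0.0194
```

Emit:
play_rows([
  [[220,0,-0.63,-0.02,3],[220,0,-0.63,-0.02,3],[220,0,-0.42,-0.01,2]],
])

```text
time_s: 12.35
ee_pos: [0.5759, -0.061, 0.0613]
eef_rot: [1.397, 1.568, 0.003]
force: [12.7, 0.8, -8.3]
grip_width: 0.0193
```

```bash
python3 -c "
from h import *
st()"
```

```text
t 12.35 p [ 0.5759 -0.061   0.0613] r 0.1198 ang -79.38 toolz ang -79.87 f_tool [ 8.37 12.57  1.47] w 0.0193
```

Emit:
play_rows([
  [[220,0,0,0,0]],
])

```text
time_s: 12.43
ee_pos: [0.5758, -0.0611, 0.0613]
eef_rot: [1.383, 1.568, -0.011]
force: [11.1, 0.6, -9.5]
grip_width: 0.0195
```

Run:
```python
from h import *
st()
a=ctrl.camera('top')[:,:,::-1]; b=ctrl.camera('side')[:,:,::-1]
st()
cv2.imwrite('pics/top10.png',a)
c=lambda i:cv2.resize(i[170:240,235:335],(400,280),interpolation=cv2.INTER_CUBIC)
d=lambda i:cv2.resize(i[200:270,240:340],(400,280),interpolation=cv2.INTER_CUBIC)
cv2.imwrite('pics/cmp10.png',np.vstack([np.hstack([c(cv2.imread('pics/top9.png')),c(a)]),np.hstack([d(cv2.imread('pics/side9.png')),d(b)])]))
```

```text
t 12.43 p [ 0.5758 -0.0611  0.0613] r 0.1198 ang -79.4 toolz ang -79.85 f_tool [ 9.55 10.98  1.35] w 0.0195
t 12.53 p [ 0.5761 -0.061   0.0613] r 0.1198 ang -79.26 toolz ang -79.71 f_tool [7.42 9.52 2.44] w 0.0194
```

View pics/cmp10.png

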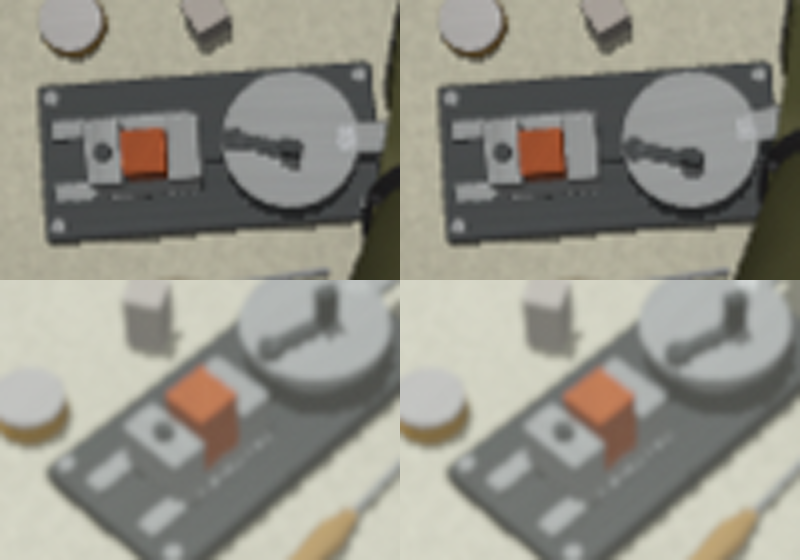

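The stone is seated against the stop. The push read 12.6 N while moving and holds at 9.5–11 N without further motion, so I'm near the target. I'll check with a very small nudge.

Emit:
play_rows([
  [[220,0.05,-0.05,-0.02,0.2],[220,0,0,0,0]],
])

```text
time_s: 12.7
ee_pos: [0.5761, -0.061, 0.0613]
eef_rot: [1.269, 1.567, -0.126]
force: [10.8, -1.5, -3.5]
grip_width: 0.0192
```

```bash
python3 -c "
from h import *
st()"
```

```text
t 12.7 p [ 0.5761 -0.061   0.0613] r 0.1198 ang -79.27 toolz ang -79.91 f_tool [ 3.5  10.37  3.41] w 0.0192
```

Emit:
play_rows([
  [[220,0,0,0,0]],
])

```text
time_s: 12.78
ee_pos: [0.5761, -0.061, 0.0613]
eef_rot: [1.279, 1.567, -0.115]
force: [11.4, -0.6, -4.1]
grip_width: 0.0196
```

```bash
python3 -c "
from h import *
st()"
```

```text
t 12.78 p [ 0.5761 -0.061   0.0613] r 0.1198 ang -79.26 toolz ang -79.9 f_tool [ 4.1  11.12  2.59] w 0.0196
```

It held at 10.4–11.1 N with the handle still, which is about 90–100 N at the jaw, so it is well clamped and below chipping. I'll relax the push, let go and retreat upward.

Emit:
play_rows([
  [[220,0,0.1,0,-0.4],[130,0,0,0,0],[130,0,0,0,0],[130,0,0,0,0],[130,0,0,0,0]],
])

```text
time_s: 13.2
ee_pos: [0.5756, -0.0606, 0.0607]
eef_rot: [-1.646, 1.57, -3.032]
force: [-0.2, 1.3, 0.1]
grip_width: 0.0431
```

```bash
python3 -c "
from h import *
st()"
```

```text
t 13.2 p [ 0.5756 -0.0606  0.0607] r 0.1193 ang -79.5 toolz ang -79.46 f_tool [-0.11  0.08 -1.33] w 0.0431
```

Emit:
play_rows([
  [[130,-2,0,0,0],[130,-3,0,0,0],[130,-3.5,0,0,0],[130,-3.5,0,0,0],[130,-3.5,0,0,0],[130,-2,0,2,0],[130,0,0,0,0],[130,0,0,0,0]],
])

```text
time_s: 13.87
ee_pos: [0.5795, -0.0808, 0.2362]
eef_rot: [1.117, 1.57, -0.27]
force: [-0.0, 0.5, -0.8]
grip_width: 0.046
```

Run:
```python
from h import *
st()
a=ctrl.camera('top')[:,:,::-1]; b=ctrl.camera('side')[:,:,::-1]; w=ctrl.camera('wrist')[:,:,::-1]
cv2.imwrite('pics/top11.png',a);cv2.imwrite('pics/w11.png',w);cv2.imwrite('pics/side11.png',cv2.resize(b[160:300,220:420],(800,560),interpolation=cv2.INTER_CUBIC))
```

```text
t 13.87 p [ 0.5795 -0.0808  0.2362] r 0.1398 ang -79.41 toolz ang -79.5 f_tool [ 0.79  0.06 -0.51] w 0.046
```

View pics/w11.png

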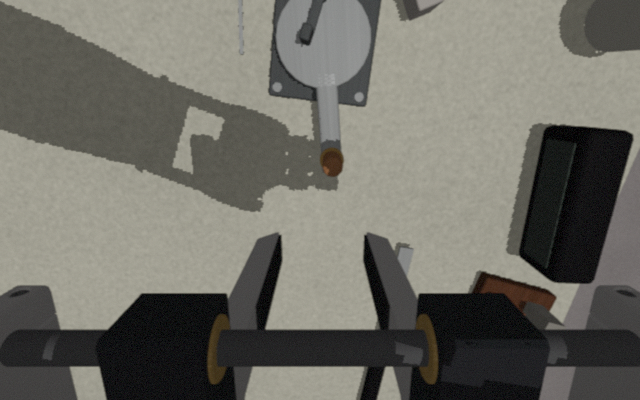

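View pics/side11.png

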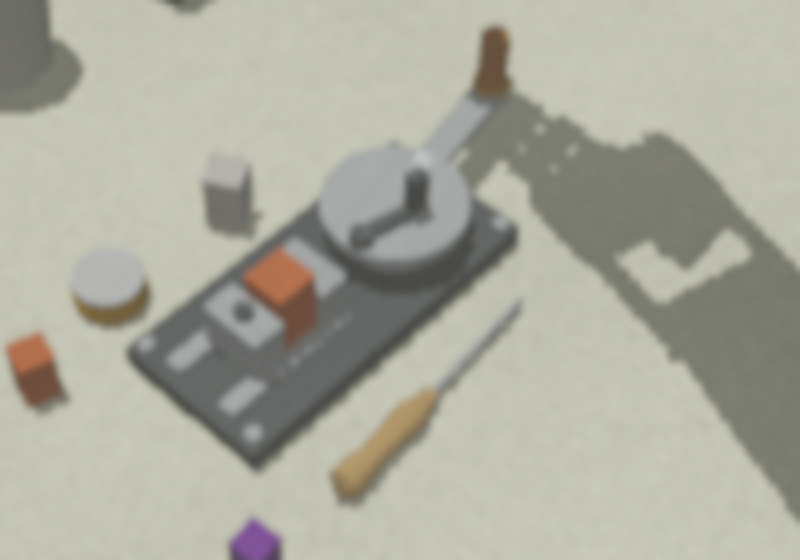

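The knob at (331,162) is free of the open fingers. In the side view the stone at (280,290) is whole and held between jaw and stop. The lever leans to the tighten side, and the tin, spare stone and graver have not moved. Handing in.

```bash
python3 -c "
from h import *
print(ctrl.hand_in())"
```

```text
the job is handed in; nothing more can be done
None
```

I flipped the lever to tighten and clamped the stone firmly against the stop block without any visible chipping. The job was handed in at about 14 s of the 72 s allowed.

- **Freewheel check:** after the flip I swung the handle anticlockwise to its −0.65 stop. It pushed back with about 1 N on the way, and the top pictures showed the jaw unmoved. At the stop itself the push reached about 17 N.
- **Tightening:** it took one full clockwise stroke, a freewheeling return, and a short second stroke. Driving the jaw unloaded took about 4.4 N at the knob, close to the 4.6 N expected.
- **Final squeeze:** the push rose to 12.6 N while moving. It then held at 10.4–11.1 N with the handle still. I put that at about 90–120 N at the jaw, between well clamped (80 N) and chipping (150 N).
- **Last look:** the robot was clear of everything, with no force on the tool. The stone was whole between the jaw and the stop, the lever leaned to tighten, and nothing else near the clamp had visibly moved.

**Weak points in the checks:**
- The force readings vary by about 1 N, so the clamping force is an estimate and was not measured directly.
- One reading on the fast return stroke was 5.3 N, above the freewheeling range. Moving slower it read 1 N, and the jaw had not visibly moved back, so I took it as an effect of the fast motion.

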